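# Refit the cooker knob and hold it in for lighting

### The job

Get the market stall's cartridge cooker ready for tea: first press its front locking lever down until it catches and stays down by itself. Then pick up the loose control knob from the counter, turn it so that its bore matches the flat of the D-shaped valve stem, push it fully home on the stem, and press it all the way in against the valve's spring. Finish while still holding the knob pressed in, as one does until the flame sensor is warm; leave the spare cartridge, the mug and the jewellery tray where they are.

Things in the scene. Friction and masses are not known exactly. Their poses are not given: they have to be found in the camera images.
- cooker: Dark steel cartridge cooker, fixed. Burner on the left (from the robot), rounded cartridge bay at right rear (to 88 mm). Front right: control box 110 mm wide, 90 deep, flat top 72 mm above the counter; the valve stem rises from its middle, the lever from a slot in its front face, 45 mm before the stem's axis. Origin: on the counter under the stem. x = front to back, y = left, z = up.
- lever_tab (a point): On top of the cartridge locking lever's black tab, mid-width, 16 mm from its front end. The tab (36 long, 26 wide, 9 thick) sticks out of the control box's front, 20 mm right of the stem and 67 mm before it; push it straight down from above. Stands about 64 mm above the counter when up, sinks about 27 mm to the catch. x = from tab into cooker, y = left, z = up; tips with the lever.
- lever (a joint): Locking lever angle, rad: 0 = up, 0.36 to 0.40 = caught by its detent, 0.43 = lower stop (3 to 5 mm of tab travel further). Pivot 74 mm behind lever_tab. Pressing needs 2 N at first, up to about 10 N at the tab to pass the detent at 0.25; let go before that it springs up, beyond, it snaps on and stays down.
- stem_top (a point): Centre of the brass valve stem's top end. It stands upright 20 mm out of the control box's top; 12 mm in diameter with one flat, 2 mm from the axis, along its whole length (a D), tip bevelled 0.4 mm. z = up; x = from the axis out through the flat, so x points to the side of the flat. It is left at any angle and turns only stiffly (0.2 N m).
- stem (a joint): How far the valve stem is pressed in, m: 0 = out, 0.005 = fully in at its stop. It springs out when let go; 4 N start it, 9 N keep it fully in.
- knob_center (a point): Centre of the loose black control knob (100 g, 38 mm high), 19 mm above its underside; it starts upright on the counter, right of the cooker. Round body 42 mm wide, 16 high; on it a finger bar 40 long, 12 wide, 22 high, with a pointer nose at one end. z = up, x = along the bar to the nose. It fits with its x the same way as the stem's x; fully home, this point is 6 mm above stem_top.
- knob_nose (a point): Tip of the knob's pointer nose (6 mm wide, 18 high, at one end of the bar), 29 mm from the knob's axis, 27 mm above its underside; axes as knob_center. The D-shaped blind bore in the knob's underside is 13 mm deep and wide, its flat 2.6 mm from the axis on this nose's side. Fully home, the underside is 7 mm above the control box, 2 mm when pressed in.
- cartridge_mid (a point): Spare gas cartridge standing on the counter, a can 68 mm in diameter and 196 mm tall; this point is on its axis, 98 mm up. Leave alone.
- mug_mid (a point): Blue mug, 82 mm in diameter, 85 mm tall, on the counter; this point is on its axis, 42 mm up. Leave alone.
- tray_mid (a point): Flat white jewellery tray with a dark pad, 150 by 220 by 22 mm, on the counter; this point is at its middle, 11 mm up. Leave alone.
Things that resemble listed ones, but are neither listed nor needed, are in the scene too. Of the things shaped like the part that bears knob_center, the black one is meant.

How it is judged:
On the way, in this order (a step that is already met when the one before it is completed fails the run):
1. the locking lever is down, held by its catch alone (value of joint lever above 0.33 rad and contact force between each of the arm, the fingers and lever below 0.5 N), for 0.2 s.
2. the knob is fully home on the stem, its pointer in line with the stem's flat (z of knob_center in the frame of stem_top below 0.0078 m and horizontal distance between knob_center and stem_top below 0.0025 m and x of knob_nose in the frame of stem_top above 0.0275 m), for 0.1 s.
At the end, for the whole second after the job is handed in: Lever held down by its catch (past 0.33 rad), untouched; knob home on the stem (within 1.8 mm of the bore's end, 2.5 mm of the axis, pointer in line with the flat), and the fingers keep it pressed in by over 3.5 of 5 mm; cartridge, mug and tray within 20 mm of their start (all of step 1 and all of step 2 and value of joint stem above 0.0035 m and contact force between the fingers and knob above 2 N and distance of each of cartridge_mid, mug_mid, tray_mid from where it was at the start of the episode below 0.02 m); the arm keeps its last pose, push and grip.
It fails at once if a bystander is knocked or shoved (distance of any of cartridge_mid, mug_mid, tray_mid from where it was at the start of the episode above 0.03 m).
It also fails if it takes over 48 s, if anything falls off the work surface, if the arm or the gripper's body presses on something with over 40 N, if the wrist force passes 120 N, or if a joint passes its speed limit or range.

### The arm

A 7-joint arm with a two-finger parallel gripper is mounted at the origin on the work surface. World frame = base frame: x ahead of the robot, y to its left, z up, the work surface at z = 0. Lengths are in m, angles in rad, forces in N, time in s.
With the tool pointing down it reaches from about 0.4 to 0.875 m from the base axis. Payload 19.3 kg.
Tool frame: the origin (TCP) lies on the centre line of the jaws, within the pads' length; the fingertips stand 14 mm ahead of it and the grasp point (between the pads) lies 5 mm behind it; x points along the fingers, y is the direction in which the jaws open and shut, and the axes are right-handed (so a half turn about x gives the same grasp; the last joint's range is limited). The gripper opens to 85 mm and grips with 20 to 120 N. Pads are 22 mm wide; open, the fingers measure 114 mm over their backs; the gripper's body (76 mm by 85 mm) begins 54 mm behind the grasp point. The pads swing forward as they close: fully open they stand 13 mm farther back than shut.
Start: joints at [-1.315, 0.521, -0.036, 1.599, 0.021, 1.021, -0.113], TCP at [0.2, 0.592, 0.245] pointing down, gripper open.
Joint ranges: [-2.91, 2.91], [-0.3, 2.13], [-1.5, 1.42], [0.17, 2.43], [-1.26, 4.41], [0.16, 1.93], [-2.52, 2.52]. Speed limits (rad/s): [1.89, 1.89, 2.39, 2.39, 3.01, 3.01, 3.01].

### API

Orientations are given as [roll, pitch, yaw] about the fixed x, y, z axes, in that order (R = Rz(yaw) Ry(pitch) Rx(roll)).
In Python, from workcell import monitor, optics, bot gives the robot as it stands.
- The arm moves only by the tool arm_command, never from a script. Its arguments are lists of equal length, an entry for each row: "delta_pos": the shift along the tool's x, y, z as a fraction of full scale, a list of three; "rotation": the turn, a rotation vector about the tool's x, y, z as a fraction of full scale, a list of three. In form: {"delta_pos": [[dx, dy, dz], ...], "rotation": [[wx, wy, wz], ...]}. A call has 1 to 10 rows; each row shifts and turns the pose as measured when the row begins, along the tool's axes as they then stand; what a row does not reach is not made up. Full scale, the value 1, is 30 mm for a shift and 6 degrees for a turn. A row lasts 1/10 s, in which the tool goes at most 50 mm and 8.59 degrees, less where a joint would pass 70% of its speed; a pose out of reach is approached as far as the arm can. A call with a number of a shift or a turn outside -1 to 1 is refused whole. A call with a gripper value outside its range is refused whole. "gripper" is the closure, from -1 (fully open) to 1 (shut), so that 0 is half open, set as the call begins (left out, the last holds). The fingers move at their own pace and stop on an object; "grip_force" is the grip in N (left out, the last holds). Time passes only in rows, so rows that do not move let the fingers close. It gives the time, the measured TCP pose, the force and the opening at its end, in the units of the state.
- monitor.observe(): the state, without advancing time (a new reading comes with each control period).
- optics.grab_frame(name): name is "side" or "top"; returns the picture (400x640x3 uint8, red, green, blue); there is no depth.
- optics.camera_params(name): a dict with "fx", "fy", "cx", "cy" (pixels), "origin" and "rotation" of the camera in the world. Camera axes: x right, y down, z forward; pixel columns grow to the right and rows downward; lengths in m; the calibration is good to about 2 mm. A picture is of the moment at which its call begins. camera_params takes no time and is no camera call.
- bot.job_done(): hands the job in, once; it reports no verdict.
The state is a dict: "clock": time; "qpos": joint angles; "qd": joint speeds; "joint_efforts": joint torques, N m; "position": TCP position; "tool_rot": TCP orientation; "force": force on the tool from outside, world axes, zero at the start; "moment": the same for the moment, N m; "grip_width": finger opening in m.
Only numpy, scipy, OpenCV 4.12 (cv2) and the standard library are available. Lean on these libraries where they do the work, as an engineer would, in place of code of your own. Each camera call takes 0.05 s, during which the arm holds its last target. There are 200 camera calls.

## Working session

There is one attempt and no reset: what is moved stays moved. The work goes in short steps, Python scripts to look and compute and a tool call to move; the robot and the scene stay as the last step left them, time stands still between calls to the robot, and variables do not carry over. Pictures are saved under pics/ and viewed, about 8 in all and at most 12, crops included, and the job is handed in when it is done.

Besides the shell and the picture viewer there is one more tool, called after "Call:" as a command line: name --argument value ..., lists and objects as JSON in quotes. arm_command: Moves the arm, as the interface text tells. Its arguments: {"type":"object","properties":{"delta_pos":{"type":"array","items":{"type":"array","items":{"type":"number"}}},"rotation":{"type":"array","items":{"type":"array","items":{"type":"number"}}},"gripper":{"type":"number"},"grip_force":{"type":"number"}},"required":["delta_pos","rotation"]}

```bash
mkdir -p pics; ls; python3 - <<'E'
from workcell import monitor, optics, bot
import cv2
print(monitor.observe())
for n in("side","top"):
    cv2.imwrite(f"pics/{n}0.png",optics.grab_frame(n)[:,:,::-1]); print(optics.camera_params(n))
E
```

```text
pics
{'clock': 0.0, 'qpos': array([-1.31521279,  0.52203124, -0.03630978,  1.60000148,  0.02120562,
        1.02105538, -0.11280285]), 'qd': array([ 1.79884327e-04,  4.24681702e-04, -1.87313051e-04, -7.06406887e-04,
       -1.21881507e-04, -1.04807089e-06,  1.19102935e-03]), 'joint_efforts': array([ 8.36586732e-04, -9.27112126e+01,  1.98036902e+00, -3.69932449e+01,
        1.78753672e-02,  8.10277619e-03, -1.23257496e-05]), 'position': array([0.19997704, 0.59181844, 0.24471751]), 'tool_rot': array([-1.48870013,  1.56968596, -1.81450894]), 'force': array([ 0.0460918,  0.3485338, -0.5557487]), 'moment': array([-0.06267495, -0.02856162,  0.03709099]), 'grip_width': 0.08539260420581941}
{'fx': 408.5747852088807, 'fy': 408.5747852088807, 'cx': 315.31265236952606, 'cy': 202.4321102418801, 'origin': array([ 0.15866454, -0.851134  ,  0.86365669]), 'rotation': array([-2.30398718,  0.0097206 , -0.43510585])}
{'fx': 439.0827640014089, 'fy': 439.0827640014089, 'cx': 318.04627200158865, 'cy': 191.73821175513672, 'origin': array([ 0.23591435, -0.0476272 ,  1.47925174]), 'rotation': array([-2.94043781, -0.0057022 , -1.60242418])}
```

View pics/top0.png

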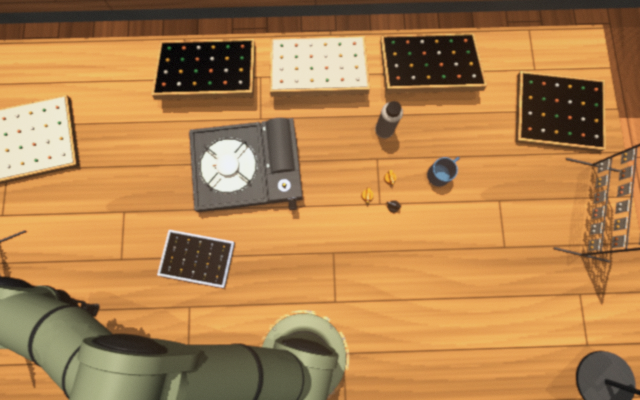

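View pics/side0.png

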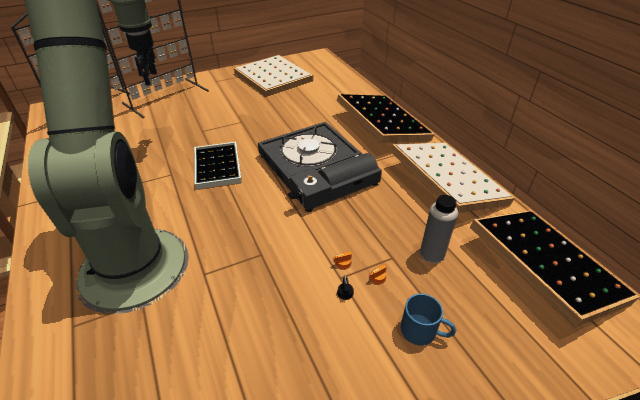

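Top: stem about (284,185), lever tab (294,206), black knob (393,206). Side: stem (310,181), tab (291,211), knob (346,289). Next I'll enlarge these areas.

```bash
cat > h.py <<'E'
import numpy as np, cv2
from scipy.spatial.transform import Rotation as R
from workcell import monitor, optics, bot
def cam(n):
    c=optics.camera_params(n); return c,R.from_euler('xyz',c['rotation']).as_matrix()
def ray(n,u,v):
    c,M=cam(n); d=M@[(u-c['cx'])/c['fx'],(v-c['cy'])/c['fy'],1]; return c['origin'],d/np.linalg.norm(d)
def atz(n,u,v,z):
    o,d=ray(n,u,v); return o+d*(z-o[2])/d[2]
def tri(uvt,uvs):
    A=[];b=[];L=[]
    for n,p in(('top',uvt),('side',uvs)):
        o,d=ray(n,*p);P=np.eye(3)-np.outer(d,d);A.append(P);b.append(P@o);L.append((o,d))
    x=np.linalg.lstsq(np.vstack(A),np.hstack(b),rcond=None)[0]
    return x,[np.linalg.norm(np.cross(x-o,d))*1e3 for o,d in L]
def proj(n,p):
    c,M=cam(n); q=(np.atleast_2d(p)-c['origin'])@M; return np.c_[c['fx']*q[:,0]/q[:,2]+c['cx'],c['fy']*q[:,1]/q[:,2]+c['cy']]
def crop(im,u,v,w=50,h=36,s=8):
    return cv2.resize(im[v-h//2:v+h//2,u-w//2:u+w//2],None,fx=s,fy=s,interpolation=cv2.INTER_CUBIC)
def tcp():
    s=monitor.observe(); return s,R.from_euler('xyz',s['tool_rot']).as_matrix()
E
python3 - <<'E'
from h import *
t=cv2.imread('pics/top0.png');s=cv2.imread('pics/side0.png')
cv2.imwrite('pics/m1.png',np.vstack([np.hstack([crop(t,285,195),crop(t,393,206)]),np.hstack([crop(s,305,195),crop(s,346,289)])]))
print(atz('top',284,185,.092),atz('side',310,181,.092),tri((393,206),(346,289)),tri((294,206),(291,211)))
E
```

```text
[0.54398139 0.04484548 0.092     ] [0.53909547 0.02289833 0.092     ] (array([ 0.47985879, -0.3186483 ,  0.01188457]), [np.float64(2.2699930066389147), np.float64(2.2699930066388028)]) (array([ 0.4809491 ,  0.01983359, -0.00159477]), [np.float64(9.327360051416443), np.float64(9.327360051416417)])
```

View pics/m1.png

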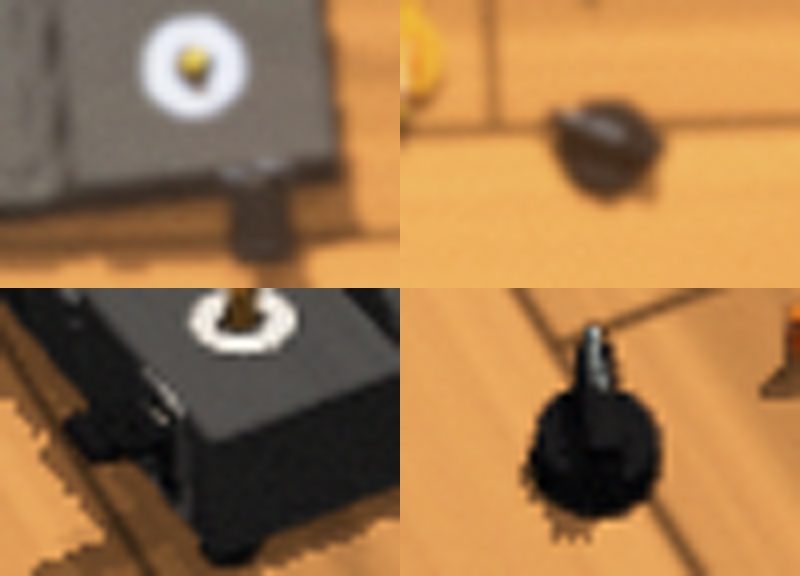

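```bash
python3 - <<'E'
from h import *
t=cv2.imread('pics/top0.png');s=cv2.imread('pics/side0.png')
cv2.imwrite('pics/m2.png',np.vstack([np.hstack([crop(t,284,185,20,14,20),crop(t,393,206,20,14,20)]),np.hstack([crop(s,310,180,20,14,20),crop(s,346,285,20,14,20)])]))
def ring(im,u,v,n):
    w=im[v-10:v+11,u-10:u+11].astype(int); m=(w.min(2)>150).astype(np.uint8)
    c=max(cv2.findContours(m,cv2.RETR_EXTERNAL,cv2.CHAIN_APPROX_NONE)[0],key=len)
    e=cv2.fitEllipse(c) ; return e[0][0]+u-10,e[0][1]+v-10,e
a=ring(t,284,185,'top');b=ring(s,310,181,'side');print(a,b)
print(atz('top',*a[:2],.072),atz('side',*b[:2],.072),tri(a[:2],b[:2]))
E
```

```text
(283.8152732849121, 184.882173538208, ((9.81527328491211, 9.882173538208008), (12.38801097869873, 12.530290603637695), 112.47570037841797)) (309.69521713256836, 180.47921466827393, ((9.69521713256836, 9.479214668273926), (6.86907434463501, 11.448287010192871), 89.38518524169922))
[0.54883683 0.04677762 0.072     ] [0.54915938 0.04827594 0.072     ] (array([0.54849957, 0.0466902 , 0.0733953 ]), [np.float64(0.027159425658701178), np.float64(0.027159425658960765)])
```

View pics/m2.png

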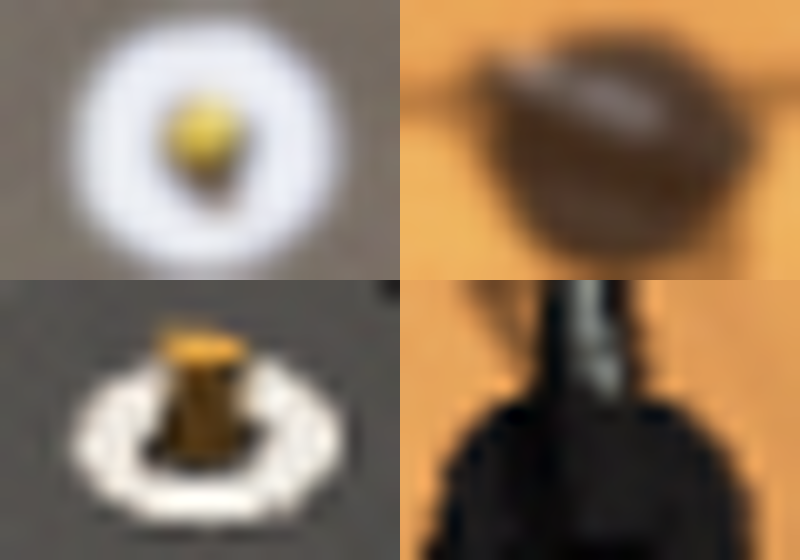

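```bash
cat > fit.py <<'E'
from h import *
from scipy.optimize import minimize
S=8
def frac(n,polys,u0,v0,w,h,blur):
    L=np.zeros((h*S,w*S),np.uint8)
    for k,P in polys:
        q=(proj(n,P)-[u0,v0]+.5)*S-.5
        hull=cv2.convexHull(q.astype(np.float32)); cv2.fillPoly(L,[np.round(hull*16).astype(np.int32)],int(k),shift=4)
    K=max(k for k,_ in polys)+1
    A=[cv2.resize(cv2.GaussianBlur((L==k).astype(np.float32),(0,0),blur*S),(w,h),interpolation=cv2.INTER_AREA) for k in range(K)]
    return np.stack(A,-1).reshape(-1,K)
def cost(n,im,polys,u0,v0,w,h,blur=.5,mask=None):
    A=frac(n,polys,u0,v0,w,h,blur); B=im[v0:v0+h,u0:u0+w].reshape(-1,3).astype(float)
    A2=np.vstack([A,.3*np.eye(A.shape[1])]);B2=np.vstack([B,.3*np.full((A.shape[1],3),90)])
    X=np.linalg.lstsq(A2,B2,rcond=None)[0]; return ((A@X-B)**2).mean(),X,A@X
def circ(r,z,n=40):
    a=np.linspace(0,2*np.pi,n,endpoint=False); return np.c_[r*np.cos(a),r*np.sin(a),np.full(n,z)]
def box(x0,x1,y0,y1,z0,z1): return np.array([[x,y,z] for x in(x0,x1) for y in(y0,y1) for z in(z0,z1)])
def place(P,x,y,yaw): return P@R.from_euler('z',yaw).as_matrix().T+[x,y,0]
def stem(x,y,yaw,n,rh=.009,dz=0):
    a0=np.arccos(1/3);a=np.linspace(a0,2*np.pi-a0,30)
    D=np.c_[.006*np.cos(a),.006*np.sin(a)]
    t=place(np.c_[D,np.full(30,.092+dz)],x,y,yaw);b=place(np.c_[D,np.full(30,.072)],x,y,yaw)
    o=optics.camera_params(n)['origin']; vis=np.dot(o[:2]-[x,y],[np.cos(yaw),np.sin(yaw)])>.002
    L=[(1,place(circ(rh,.0725),x,y,0)),(2,np.vstack([t,b]))]
    if vis: L.append((3,np.vstack([t[[0,-1]],b[[0,-1]]])))
    return L+[(4,t)]
def knob(x,y,yaw,n):
    L=[(1,np.vstack([circ(.021,0),circ(.021,.016)])),(2,circ(.021,.016)),(3,box(-.02,.02,-.006,.006,.016,.038)),(3,box(.018,.029,-.003,.003,.018,.036)),(4,box(-.02,.02,-.006,.006,.038,.038)),(4,box(.02,.029,-.003,.003,.036,.036))]
    return [(k,place(P,x,y,yaw)) for k,P in L]
E
cat > f1.py <<'E'
from fit import *
im={n:cv2.imread(f'pics/{n}0.png') for n in('top','side')}
W={'stem':{'top':(280,181,9,9),'side':(305,174,10,12)},'knob':{'top':(383,196,21,21),'side':(335,273,22,29)}}
F={'stem':stem,'knob':knob}
def run(ob,x0,y0):
    for mode in (('top',),('side',),('top','side')):
        res=[]
        for yaw in np.radians(range(0,360,15)):
            def f(p):
                c=0
                for i,n in enumerate(mode):
                    c+=cost(n,im[n],F[ob](x0+p[0]/1e3+(p[3]/1e3 if i else 0),y0+p[1]/1e3+(p[4]/1e3 if i else 0),p[2],n),*W[ob][n])[0]
                return c+ .5*(p[3]**2+p[4]**2)
            r=minimize(f,[0,0,yaw,0,0],method='Nelder-Mead',options=dict(maxfev=140,initial_simplex=np.array([[0,0,yaw,0,0],[2,0,yaw,0,0],[0,2,yaw,0,0],[0,0,yaw+.15,0,0],[0,0,yaw,1,0],[0,0,yaw,0,1]])))
            res.append((r.fun,np.degrees(r.x[2])%360,*np.round(r.x[[0,1,3,4]],1)))
        res.sort(); print(ob,mode,[tuple(np.round(q,1).tolist()) for q in res[:5]])
run('stem',.549,.047)
run('knob',.48,-.3186)
E
time python3 f1.py
```

```text
Traceback (most recent call last):
  File "f1.py", line 17, in <module>
    run('stem',.549,.047)
    ~~~^^^^^^^^^^^^^^^^^^
  File "f1.py", line 14, in run
    r=minimize(f,[0,0,yaw,0,0],method='Nelder-Mead',options=dict(maxfev=140,initial_simplex=np.array([[0,0,yaw,0,0],[2,0,yaw,0,0],[0,2,yaw,0,0],[0,0,yaw+.15,0,0],[0,0,yaw,1,0],[0,0,yaw,0,1]])))
  File "f1.py", line 12, in f
    c+=cost(n,im[n],F[ob](x0+p[0]/1e3+(p[3]/1e3 if i else 0),y0+p[1]/1e3+(p[4]/1e3 if i else 0),p[2],n),*W[ob][n])[0]
       ~~~~^^^^^^^^^^^^^^^^^^^^^^^^^^^^^^^^^^^^^^^^^^^^^^^^^^^^^^^^^^^^^^^^^^^^^^^^^^^^^^^^^^^^^^^^^^^^^^^^^^^^^^^
  File "fit.py", line 13, in cost
    A=frac(n,polys,u0,v0,w,h,blur); B=im[v0:v0+h,u0:u0+w].reshape(-1,3).astype(float)
  File "fit.py", line 7, in frac
    q=(proj(n,P)-[u0,v0]+.5)*S-.5
       ~~~~^^^^^
  File "h.py", line 17, in proj
    c,M=cam(n); q=(np.atleast_2d(p)-c['origin'])@M; return np.c_[c['fx']*q[:,0]/q[:,2]+c['cx'],c['fy']*q[:,1]/q[:,2]+c['cy']]
        ~~~^^^
  File "h.py", line 5, in cam
    c=optics.camera_params(n); return c,R.from_euler('xyz',c['rotation']).as_matrix()
ValueError: time passes only in moves, steps and waits

real	0m7.923s
user	0m4.770s
sys	0m0.714s
```

```bash
cat > f2.py <<'E'
from fit import *
im={n:cv2.imread(f'pics/{n}0.png') for n in('top','side')}
Wn={'top':(275,176,18,18),'side':(301,171,19,20)}
def st(p,n):
    L=stem(.549+p[0]/1e3,.047+p[1]/1e3,p[2],n,p[3]/1e3)
    return [(5,place(circ(p[4]/1e3,.0722),.549+p[0]/1e3,.047+p[1]/1e3,0))]+L
for n in('top','side'):
    res=[]
    for yaw in np.radians(range(0,360,15)):
        f=lambda p:cost(n,im[n],st([p[0],p[1],yaw,p[2],p[3]],n),*Wn[n],blur=.45)[0]
        r=minimize(f,[0,0,8,20],method='Nelder-Mead',options=dict(maxfev=150,initial_simplex=np.array([[0,0,8,20],[1.5,0,8,20],[0,1.5,8,20],[0,0,9.5,20],[0,0,8,21.]])))
        res.append((round(r.fun,1),round(np.degrees(yaw)),np.round(r.x,1).tolist()))
    print(n,[q[:2] for q in res]); res.sort(); print(res[:3])
E
python3 f2.py
```

```text
top [(np.float64(58.6), 0), (np.float64(56.7), 15), (np.float64(55.0), 30), (np.float64(56.9), 45), (np.float64(57.1), 60), (np.float64(59.4), 75), (np.float64(60.2), 90), (np.float64(65.0), 105), (np.float64(62.8), 120), (np.float64(66.5), 135), (np.float64(63.8), 150), (np.float64(59.3), 165), (np.float64(55.2), 180), (np.float64(55.7), 195), (np.float64(59.6), 210), (np.float64(63.9), 225), (np.float64(71.9), 240), (np.float64(76.7), 255), (np.float64(77.6), 270), (np.float64(73.7), 285), (np.float64(66.9), 300), (np.float64(66.3), 315), (np.float64(64.4), 330), (np.float64(61.3), 345)]
[(np.float64(55.0), 30, [-0.2, -0.0, 8.6, 21.2]), (np.float64(55.2), 180, [-0.2, 0.0, 7.7, 21.2]), (np.float64(55.7), 195, [-0.2, 0.0, 7.7, 21.2])]
side [(np.float64(164.0), 0), (np.float64(134.2), 15), (np.float64(127.8), 30), (np.float64(123.1), 45), (np.float64(124.6), 60), (np.float64(128.6), 75), (np.float64(133.5), 90), (np.float64(132.9), 105), (np.float64(142.5), 120), (np.float64(155.8), 135), (np.float64(182.8), 150), (np.float64(183.5), 165), (np.float64(168.8), 180), (np.float64(162.5), 195), (np.float64(165.1), 210), (np.float64(165.6), 225), (np.float64(162.8), 240), (np.float64(161.9), 255), (np.float64(163.1), 270), (np.float64(160.6), 285), (np.float64(163.6), 300), (np.float64(179.5), 315), (np.float64(195.8), 330), (np.float64(206.5), 345)]
[(np.float64(123.1), 45, [0.3, 0.9, 9.5, 19.9]), (np.float64(124.6), 60, [0.3, 0.9, 9.5, 19.9]), (np.float64(127.8), 30, [0.1, 0.9, 9.4, 20.0])]
```

```bash
python3 - <<'E'
from h import *
a=atz('top',198,210,.03);b=atz('top',301,203,.03);print(a,b,'yaw',np.degrees(np.arctan2(a[0]-b[0],-(a[1]-b[1]))))
f=atz('top',293,208.6,.062);r=atz('top',291.7,200,.062);print('tab front',f,'back',r)
for y in(2,4,6,8):
    c=R.from_euler('z',y,degrees=True).as_matrix()@[-.067,-.02,0]+[.549,.0475,.064]; print(y,c,proj('top',c),proj('side',c))
print('side tab', atz('side',295,211,.064))
s,M=tcp();print(M)
print(R.from_matrix(M).as_matrix()[:,1])
E
```

```text
[0.48110031 0.33691104 0.03      ] [ 0.49428247 -0.00692952  0.03      ] yaw -177.80446978091646
tab front [0.47080481 0.01873812 0.062     ] back [0.49950048 0.02242135 0.062     ]
2 [0.4827388  0.02517392 0.064     ] [[290.92592968 204.95635079]] [[292.77571941 192.9325019 ]]
4 [0.48355834 0.02287504 0.064     ] [[291.62452975 204.68805613]] [[293.32219534 193.30609784]]
6 [0.4844576  0.02060616 0.064     ] [[292.31327928 204.39608411]] [[293.89051395 193.66709122]]
8 [0.4854355  0.01837004 0.064     ] [[292.99132139 204.08080999]] [[294.47998567 194.01496238]]
side tab [ 0.45800693 -0.05085347  0.064     ]
[[-2.61389554e-04  3.20109655e-01  9.47380462e-01]
 [-9.83918993e-04  9.47379954e-01 -3.20109755e-01]
 [-9.99999482e-01 -1.01581898e-03  6.73267456e-05]]
[ 0.32010966  0.94737995 -0.00101582]
```

```bash
cat > plan.py <<'E'
import sys
from h import *
# plan.py x y z yaw_deg [rows]   (yaw = heading of tool y, tool down)
x,y,z,yaw=map(float,sys.argv[1:5])
s,M=tcp(); d=np.array([x,y,z])-s['position']
c,q=np.cos(np.radians(yaw)),np.sin(np.radians(yaw))
X=np.array([0,0,-1.]);Y=np.array([c,q,0]);T=np.c_[X,Y,np.cross(X,Y)]
w=R.from_matrix(M.T@T).as_rotvec(); wd=np.degrees(w)
n=max(1,int(np.ceil(max(np.linalg.norm(d)/.029,np.linalg.norm(wd)/5.9))))
if len(sys.argv)>5:n=max(n,int(sys.argv[5]))
P=[];
for k in range(n):
    Rk=M@R.from_rotvec(w*k/n).as_matrix(); P.append(np.round(Rk.T@d/n/.03,2).tolist())
print('t',round(s['clock'],2),'pos',s['position'].round(4),'heading',np.degrees(np.arctan2(M[1,1],M[0,1])).round(1),'F',s['force'].round(1),'M',s['moment'].round(2),'w',round(s['grip_width'],4),'n',n)
print(P); print('rot',np.round(wd/n/6,2).tolist())
E
python3 plan.py .478 .022 .13 4
```

```text
t 0.1 pos [0.2    0.5919 0.2448] heading 71.3 F [ 0.4 -0.1 -0.4] M [0.07 0.01 0.02] w 0.0856 n 23
[[0.17, -0.65, 0.65], [0.17, -0.62, 0.68], [0.17, -0.58, 0.71], [0.17, -0.55, 0.74], [0.17, -0.51, 0.77], [0.17, -0.47, 0.79], [0.17, -0.43, 0.81], [0.17, -0.39, 0.83], [0.17, -0.34, 0.85], [0.17, -0.3, 0.87], [0.17, -0.25, 0.88], [0.17, -0.21, 0.89], [0.17, -0.16, 0.9], [0.17, -0.12, 0.91], [0.17, -0.07, 0.92], [0.17, -0.02, 0.92], [0.17, 0.02, 0.92], [0.17, 0.07, 0.92], [0.17, 0.12, 0.91], [0.17, 0.16, 0.9], [0.17, 0.21, 0.89], [0.17, 0.26, 0.88], [0.17, 0.3, 0.87]]
rot [0.49, 0.0, 0.0]
```

Call:
arm_command --delta_pos '[[0.1, -0.65, 0.65], [0.1, -0.62, 0.68], [0.1, -0.58, 0.71], [0.1, -0.55, 0.74], [0.1, -0.51, 0.77], [0.1, -0.47, 0.79], [0.1, -0.43, 0.81], [0.1, -0.39, 0.83], [0.1, -0.34, 0.85], [0.1, -0.3, 0.87]]' --rotation '[[0.49, 0, 0], [0.49, 0, 0], [0.49, 0, 0], [0.49, 0, 0], [0.49, 0, 0], [0.49, 0, 0], [0.49, 0, 0], [0.49, 0, 0], [0.49, 0, 0], [0.49, 0, 0]]' --gripper 1

```text
clock: 1.1
position: [0.3199, 0.335, 0.2114]
tool_rot: [-1.445, 1.566, -2.298]
force: [0.8, 0.3, -0.4]
grip_width: -0.0001
```

```bash
python3 plan.py .478 .022 .13 4
```

```text
t 1.1 pos [0.3199 0.335  0.2114] heading 41.1 F [ 0.8  0.3 -0.4] M [ 0.02 -0.05  0.03] w -0.0001 n 13
[[0.21, -0.22, 0.87], [0.21, -0.18, 0.88], [0.21, -0.13, 0.89], [0.21, -0.09, 0.89], [0.21, -0.04, 0.9], [0.21, 0.0, 0.9], [0.21, 0.04, 0.9], [0.21, 0.09, 0.89], [0.21, 0.13, 0.89], [0.21, 0.18, 0.88], [0.21, 0.22, 0.87], [0.21, 0.26, 0.86], [0.21, 0.31, 0.85]]
rot [0.48, 0.0, 0.0]
```

Tracking is good.

Call:
arm_command --delta_pos '[[0.21, -0.22, 0.87], [0.21, -0.18, 0.88], [0.21, -0.13, 0.89], [0.21, -0.09, 0.89], [0.21, -0.04, 0.9], [0.21, 0.0, 0.9], [0.21, 0.04, 0.9], [0.21, 0.09, 0.89], [0.21, 0.13, 0.89], [0.21, 0.18, 0.88]]' --rotation '[[0.48, 0, 0], [0.48, 0, 0], [0.48, 0, 0], [0.48, 0, 0], [0.48, 0, 0], [0.48, 0, 0], [0.48, 0, 0], [0.48, 0, 0], [0.48, 0, 0], [0.48, 0, 0]]'

```text
clock: 2.1
position: [0.4415, 0.082, 0.1463]
tool_rot: [-0.942, 1.565, -2.318]
force: [0.6, 0.2, 0.7]
grip_width: 0.0003
```

```bash
python3 plan.py .478 .022 .105 4
```

```text
t 2.1 pos [0.4415 0.082  0.1463] heading 11.1 F [0.6 0.2 0.7] M [ 0.03 -0.01 -0.01] w 0.0003 n 3
[[0.46, 0.27, 0.73], [0.46, 0.3, 0.72], [0.46, 0.33, 0.71]]
rot [0.4, 0.01, 0.01]
```

Call:
arm_command --delta_pos '[[0.46, 0.27, 0.73], [0.46, 0.3, 0.72], [0.4, 0.4, 0.71], [0, 0, 0.1]]' --rotation '[[0.4, 0.01, 0.01], [0.4, 0.01, 0.01], [0.4, 0.01, 0.01], [0, 0, 0]]'

```text
clock: 2.5
position: [0.4819, 0.0135, 0.1044]
tool_rot: [-0.776, 1.569, -2.288]
force: [-0.1, 0.7, -0.1]
grip_width: 0.0002
```

```bash
python3 plan.py .478 .022 .05 4; python3 - <<'E'
from h import *
t=optics.grab_frame('top')[:,:,::-1];s=optics.grab_frame('side')[:,:,::-1]
cv2.imwrite('pics/m3.png',np.hstack([crop(t,290,195,50,50,8),crop(s,300,185,50,50,8)]))
E
```

```text
t 2.5 pos [0.4819 0.0135 0.1044] heading 3.4 F [-0.1  0.7 -0.1] M [ 0.   -0.01  0.06] w 0.0002 n 2
[[0.91, -0.06, -0.15], [0.91, -0.06, -0.15]]
rot [-0.05, 0.01, 0.01]
```

View pics/m3.png

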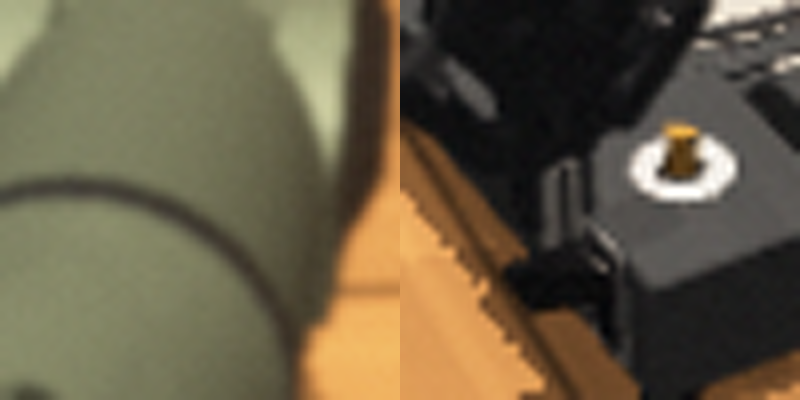

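Call:
arm_command --delta_pos '[[0.5, -0.15, -0.28], [0.2, 0, 0], [0.25, 0, 0], [0.25, 0, 0], [0.25, 0, 0]]' --rotation '[[0, 0, 0], [0, 0, 0], [0, 0, 0], [0, 0, 0], [0, 0, 0]]'

```text
clock: 3.1
position: [0.4753, 0.0266, 0.0625]
tool_rot: [-3.109, 1.569, 1.672]
force: [-3.4, -0.7, 9.5]
grip_width: -0.0005
```

```bash
python3 plan.py .478 .022 .05 4
```

```text
t 3.1 pos [0.4753 0.0266 0.0625] heading 3.9 F [-3.4 -0.7  9.5] M [-0.14  0.65  0.02] w -0.0005 n 1
[[0.42, 0.08, 0.16]]
rot [-0.02, -0.01, 0.0]
```

Call:
arm_command --delta_pos '[[0.2, 0.03, 0.08], [0.2, 0, 0.04], [0.1, 0, 0]]' --rotation '[[0, 0, 0], [0, 0, 0], [0, 0, 0]]'

```text
clock: 3.4
position: [0.4771, 0.0232, 0.0464]
tool_rot: [2.627, 1.569, 1.124]
force: [0.7, 1.5, 13.7]
grip_width: 0.0001
```

Call:
arm_command --delta_pos '[[0.05, 0, 0], [-0.5, 0, 0], [-0.9, 0, 0], [-0.9, 0, 0], [-0.9, 0, 0]]' --rotation '[[0, 0, 0], [0, 0, 0], [0, 0, 0], [0, 0, 0], [0, 0, 0]]'

```text
clock: 3.9
position: [0.4761, 0.022, 0.1413]
tool_rot: [-1.884, 1.567, 2.895]
force: [0.7, 0.7, 0.1]
grip_width: -0.0001
```

```bash
python3 plan.py .4772 -.28 .13 -21;  python3 - <<'E'
from h import *
s=optics.grab_frame('side')[:,:,::-1];cv2.imwrite('pics/s4.png',s)
cv2.imwrite('pics/m4.png',crop(s,300,190,50,36,12))
E
```

```text
t 3.9 pos [0.4761 0.022  0.1413] heading 3.8 F [0.7 0.7 0.1] M [0.   0.03 0.01] w -0.0001 n 11
[[0.03, -0.06, 0.91], [0.03, -0.02, 0.92], [0.03, 0.01, 0.92], [0.03, 0.05, 0.91], [0.03, 0.09, 0.91], [0.03, 0.12, 0.91], [0.03, 0.16, 0.9], [0.03, 0.19, 0.89], [0.03, 0.23, 0.89], [0.03, 0.26, 0.88], [0.03, 0.3, 0.87]]
rot [0.38, -0.0, 0.0]
```

View pics/m4.png

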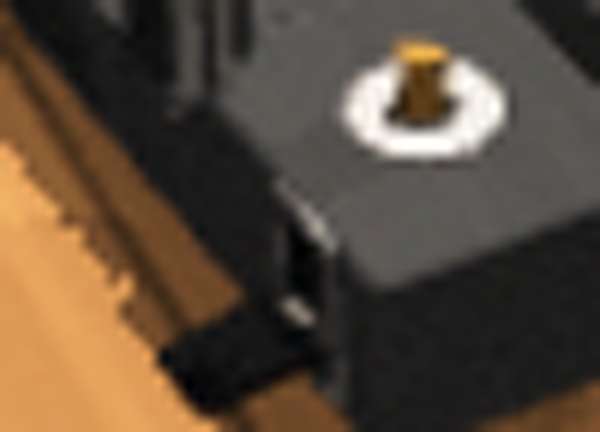

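Call:
arm_command --delta_pos '[[0.03, -0.06, 0.91], [0.03, -0.02, 0.92], [0.03, 0.01, 0.92], [0.03, 0.05, 0.91], [0.03, 0.09, 0.91], [0.03, 0.12, 0.91], [0.03, 0.16, 0.9], [0.03, 0.19, 0.89], [0.03, 0.23, 0.89], [0.03, 0.26, 0.88]]' --rotation '[[0.38, 0, 0], [0.38, 0, 0], [0.38, 0, 0], [0.38, 0, 0], [0.38, 0, 0], [0.38, 0, 0], [0.38, 0, 0], [0.38, 0, 0], [0.38, 0, 0], [0.38, 0, 0]]' --gripper 0

```text
clock: 4.95
position: [0.479, -0.26, 0.135]
tool_rot: [2.334, 1.563, 0.424]
force: [-0.0, 0.9, 0.1]
grip_width: 0.0422
```

```bash
python3 plan.py .4772 -.32 .1 -21
```

```text
t 4.95 pos [ 0.479 -0.26   0.135] heading -19.4 F [-0.   0.9  0.1] M [ 0.05 -0.04  0.02] w 0.0422 n 3
[[0.39, 0.2, 0.64], [0.39, 0.21, 0.63], [0.39, 0.21, 0.63]]
rot [0.09, -0.02, -0.02]
```

Call:
arm_command --delta_pos '[[0.39, 0.2, 0.64], [0.39, 0.21, 0.63], [0.35, 0.15, 0.4], [0, 0, 0]]' --rotation '[[0.09, -0.02, -0.02], [0.09, -0.02, -0.02], [0.09, -0.02, -0.02], [0, 0, 0]]'

```text
clock: 5.35
position: [0.4765, -0.3193, 0.0988]
tool_rot: [-0.047, 1.568, -1.993]
force: [-0.2, 0.9, -0.9]
grip_width: 0.0431
```

```bash
python3 plan.py .4772 -.32 .034 -21
```

```text
t 5.35 pos [ 0.4765 -0.3193  0.0988] heading -21.5 F [-0.2  0.9 -0.9] M [ 0.05 -0.01 -0.05] w 0.0431 n 3
[[0.72, 0.01, 0.0], [0.72, 0.01, 0.0], [0.72, 0.01, 0.0]]
rot [-0.03, 0.01, 0.0]
```

Call:
arm_command --delta_pos '[[0.75, 0.01, 0], [0.75, 0.01, 0], [0.55, 0.01, 0], [0.1, 0, 0]]' --rotation '[[0, 0, 0], [0, 0, 0], [0, 0, 0], [0, 0, 0]]'

```text
clock: 5.75
position: [0.4787, -0.3172, 0.0331]
tool_rot: [0.557, 1.569, -1.386]
force: [-0.1, 0.1, 0.7]
grip_width: 0.0425
```

```bash
python3 plan.py .4772 -.32 .034 -21;  python3 - <<'E'
from h import *
s=optics.grab_frame('side')[:,:,::-1]
cv2.imwrite('pics/m5.png',crop(s,346,278,60,50,10))
E
```

```text
t 5.75 pos [ 0.4787 -0.3172  0.0331] heading -21.4 F [-0.1  0.1  0.7] M [-0.01  0.01 -0.03] w 0.0425 n 1
[[-0.03, -0.01, 0.11]]
rot [-0.06, 0.02, -0.01]
```

View pics/m5.png

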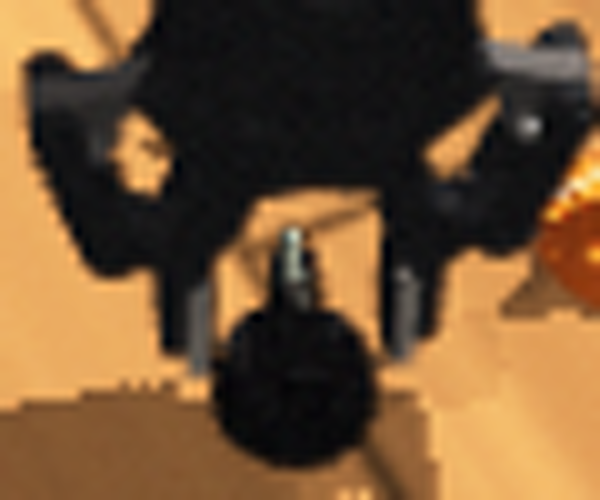

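Call:
arm_command --delta_pos '[[-0.02, 0, 0.1], [0, 0, 0], [0, 0, 0], [0, 0, 0], [0, 0, 0], [0, 0, 0]]' --rotation '[[0, 0, 0], [0, 0, 0], [0, 0, 0], [0, 0, 0], [0, 0, 0], [0, 0, 0]]' --gripper 1 --grip_force 60

```text
clock: 6.4
position: [0.4793, -0.32, 0.0376]
tool_rot: [1.231, 1.565, -0.712]
force: [-0.2, -0.6, -1.2]
grip_width: 0.0103
```

Call:
arm_command --delta_pos '[[-0.4, 0, 0], [-0.9, 0, 0], [-0.9, 0, 0], [-0.9, 0, 0], [-0.9, 0, 0], [-0.9, 0, 0]]' --rotation '[[0, 0, 0], [0, 0, 0], [0, 0, 0], [0, 0, 0], [0, 0, 0], [0, 0, 0]]'

```text
clock: 7.0
position: [0.4765, -0.3187, 0.1906]
tool_rot: [-0.116, 1.569, -2.06]
force: [0.2, -0.3, -2.7]
grip_width: 0.0104
```

```bash
python3 plan.py .549 .0475 .18 -50;  python3 - <<'E'
from h import *
s=optics.grab_frame('side')[:,:,::-1]
st,M=tcp(); u,v=proj('side',st['position']-[0,0,.02])[0].astype(int); print(u,v,st['position'],st['tool_rot'])
cv2.imwrite('pics/side6.png',s); cv2.imwrite('pics/top6.png',optics.grab_frame('top')[:,:,::-1])
cv2.imwrite('pics/m6.png',crop(s,u,v,50,50,10))
E
```

```text
t 7.0 pos [ 0.4765 -0.3187  0.1906] heading -21.4 F [ 0.2 -0.3 -2.7] M [ 0.01 -0.01  0.02] w 0.0104 n 13
[[0.03, -0.17, -0.94], [0.03, -0.21, -0.93], [0.03, -0.24, -0.93], [0.03, -0.28, -0.92], [0.03, -0.31, -0.91], [0.03, -0.35, -0.89], [0.03, -0.38, -0.88], [0.03, -0.41, -0.86], [0.03, -0.45, -0.85], [0.03, -0.48, -0.83], [0.03, -0.51, -0.81], [0.03, -0.54, -0.79], [0.03, -0.57, -0.77]]
rot [0.37, 0.0, -0.0]
347 246 [ 0.47783645 -0.3199985   0.19483299] [ 1.23992362  1.56547415 -0.70460843]
```

View pics/m6.png

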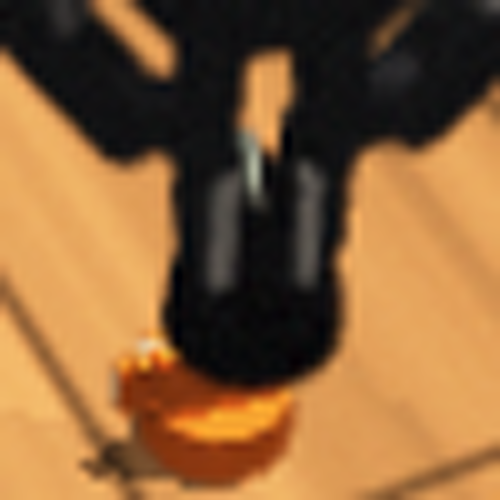

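```bash
python3 - <<'E'
from fit import *
p=np.array([.4775,-.3196,.1945])
for a in(-.004,0,.004):
    y=np.radians(68.6);q=p+a*np.array([np.cos(y),np.sin(y),0]); 
    P=np.vstack([circ(.021,0),circ(.021,.016)])+[q[0],q[1],q[2]-.0376]
    w=proj('side',P); print(a,w.min(0),w.max(0))
s=cv2.imread('pics/side6.png')
print('obs u rows'); 
for v in(250,252,254): print(v,[ (i+330,int(s[v,i+330].max())) for i in range(0,32)])
for u in(345,347,349): print(u,[(v,s[v,u].tolist()) for v in range(254,264)])
E
```

```text
-0.004 [337.8524998  241.36961878] [356.79795418 260.15856691]
0 [337.67262009 240.07983482] [356.55452601 258.77897645]
0.004 [337.49388337 238.79820989] [356.31266493 257.40830775]
obs u rows
250 [(330, 237), (331, 234), (332, 232), (333, 231), (334, 234), (335, 237), (336, 240), (337, 231), (338, 142), (339, 11), (340, 14), (341, 12), (342, 16), (343, 31), (344, 20), (345, 12), (346, 10), (347, 12), (348, 14), (349, 10), (350, 15), (351, 12), (352, 16), (353, 16), (354, 16), (355, 49), (356, 152), (357, 230), (358, 230), (359, 231), (360, 233), (361, 231)]
252 [(330, 235), (331, 237), (332, 235), (333, 233), (334, 232), (335, 233), (336, 236), (337, 229), (338, 56), (339, 12), (340, 14), (341, 11), (342, 15), (343, 14), (344, 18), (345, 14), (346, 11), (347, 10), (348, 8), (349, 11), (350, 7), (351, 13), (352, 10), (353, 13), (354, 15), (355, 45), (356, 147), (357, 229), (358, 228), (359, 230), (360, 230), (361, 232)]
254 [(330, 233), (331, 234), (332, 236), (333, 237), (334, 234), (335, 229), (336, 225), (337, 235), (338, 130), (339, 13), (340, 15), (341, 15), (342, 10), (343, 16
[... 159 characters left out ...]
358, 228), (359, 229), (360, 228), (361, 230)]
345 [(254, [14, 14, 12]), (255, [12, 12, 11]), (256, [11, 11, 9]), (257, [12, 10, 11]), (258, [12, 13, 16]), (259, [13, 27, 56]), (260, [16, 56, 143]), (261, [29, 95, 212]), (262, [46, 162, 245]), (263, [47, 162, 245])]
347 [(254, [10, 9, 10]), (255, [12, 11, 12]), (256, [13, 11, 12]), (257, [8, 9, 9]), (258, [13, 11, 12]), (259, [11, 16, 37]), (260, [22, 69, 150]), (261, [47, 162, 245]), (262, [47, 162, 245]), (263, [48, 161, 245])]
349 [(254, [13, 12, 11]), (255, [8, 7, 6]), (256, [13, 11, 11]), (257, [10, 9, 7]), (258, [12, 13, 16]), (259, [16, 32, 71]), (260, [29, 95, 190]), (261, [46, 159, 243]), (262, [43, 148, 239]), (263, [28, 99, 197])]
```

Call:
arm_command --delta_pos '[[0.03, -0.17, -0.94], [0.03, -0.21, -0.93], [0.03, -0.24, -0.93], [0.03, -0.28, -0.92], [0.03, -0.31, -0.91], [0.03, -0.35, -0.89], [0.03, -0.38, -0.88], [0.03, -0.41, -0.86], [0.03, -0.45, -0.85], [0.03, -0.48, -0.83]]' --rotation '[[0.37, 0, 0], [0.37, 0, 0], [0.37, 0, 0], [0.37, 0, 0], [0.37, 0, 0], [0.37, 0, 0], [0.37, 0, 0], [0.37, 0, 0], [0.37, 0, 0], [0.37, 0, 0]]'

```text
clock: 8.1
position: [0.5347, -0.0318, 0.1845]
tool_rot: [1.581, 1.565, -0.775]
force: [0.7, 0.0, -1.1]
grip_width: 0.0102
```

```bash
python3 plan.py .549 .0475 .155 -50
```

```text
t 8.1 pos [ 0.5347 -0.0318  0.1845] heading -44.9 F [ 0.7  0.  -1.1] M [ 0.06 -0.04 -0.02] w 0.0102 n 3
[[0.32, -0.51, -0.74], [0.33, -0.53, -0.72], [0.33, -0.55, -0.7]]
rot [0.28, -0.0, -0.02]
```

Call:
arm_command --delta_pos '[[0.4, -0.51, -0.74], [0.4, -0.53, -0.72], [0.4, -0.55, -0.65], [0, 0, 0], [0, 0, 0]]' --rotation '[[0.28, 0, -0.01], [0.28, 0, -0.01], [0.28, 0, -0.01], [0, 0, 0], [0, 0, 0]]'

```text
clock: 8.6
position: [0.5477, 0.054, 0.1468]
tool_rot: [1.652, 1.57, -0.791]
force: [-0.3, -0.6, -1.1]
grip_width: 0.0105
```

```bash
cat > look.py <<'E'
import sys
from fit import *
tag=sys.argv[1]
st,M=tcp(); s=optics.grab_frame('side')[:,:,::-1]; cv2.imwrite(f'pics/side{tag}.png',s); cv2.imwrite(f'pics/top{tag}.png',optics.grab_frame('top')[:,:,::-1])
st2,_=tcp(); p=(st['position']+st2['position'])/2; print(p,st['position'],st2['position'])
P=np.vstack([circ(.021,0),circ(.021,.016)])+[p[0],p[1],p[2]-.0376]
w=proj('side',P); print('exp',w.min(0),w.max(0),'stemtop',proj('side',[.549,.0475,.092]))
cv2.imwrite(f'pics/m{tag}.png',crop(s,310,172,50,50,10))
E
python3 plan.py .550 .0485 .135 -50; python3 look.py 7
```

```text
t 8.6 pos [0.5477 0.054  0.1468] heading -50.0 F [-0.3 -0.6 -1.1] M [-0.07  0.03  0.01] w 0.0105 n 1
[[0.39, 0.19, 0.06]]
rot [0.01, -0.0, -0.01]
[0.54771653 0.05387934 0.14688537] [0.54765586 0.05402453 0.14675953] [0.5477772  0.05373415 0.14701121]
exp [301.16580937 161.5545369 ] [315.19788667 174.2495277 ] stemtop [[309.6283014  175.52256912]]
```

View pics/m7.png

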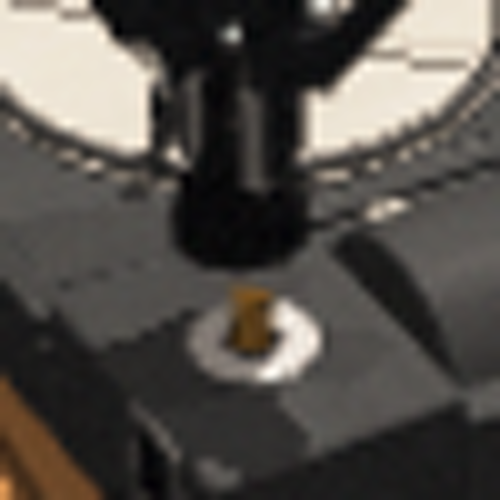

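Call:
arm_command --delta_pos '[[0.3, 0.18, 0.12], [0.1, 0, 0], [0, 0, 0]]' --rotation '[[0, 0, 0], [0, 0, 0], [0, 0, 0]]'

```text
clock: 9.0
position: [0.5486, 0.0444, 0.1348]
tool_rot: [2.274, 1.568, -0.172]
force: [-0.1, -0.1, -0.6]
grip_width: 0.0108
```

```bash
python3 plan.py .5487 .0478 .132 -50
```

```text
t 9.0 pos [0.5486 0.0444 0.1348] heading -50.1 F [-0.1 -0.1 -0.6] M [-0.01 -0.01  0.  ] w 0.0108 n 1
[[0.09, -0.09, -0.07]]
rot [-0.02, -0.02, -0.02]
```

Call:
arm_command --delta_pos '[[0.05, -0.08, -0.06], [0, 0, 0], [0, 0, 0]]' --rotation '[[0, 0, 0], [0, 0, 0], [0, 0, 0]]'

```text
clock: 9.3
position: [0.5485, 0.0468, 0.1333]
tool_rot: [2.268, 1.568, -0.179]
force: [-0.0, -1.0, -1.0]
grip_width: 0.0103
```

```bash
python3 plan.py .5487 .0478 .132 -50;python3 plan.py .5487 .0478 .132 -50
```

```text
t 9.3 pos [0.5485 0.0468 0.1333] heading -50.2 F [-0. -1. -1.] M [0.01 0.01 0.02] w 0.0103 n 1
[[0.04, -0.02, -0.03]]
rot [-0.04, -0.02, -0.02]
t 9.3 pos [0.5485 0.0468 0.1333] heading -50.2 F [-0. -1. -1.] M [0.01 0.01 0.02] w 0.0103 n 1
[[0.04, -0.02, -0.03]]
rot [-0.04, -0.02, -0.02]
```

Call:
arm_command --delta_pos '[[0.08, -0.02, -0.03], [0.08, 0, 0], [0.08, 0, 0]]' --rotation '[[0, 0, 0], [0, 0, 0], [0, 0, 0]]'

```text
clock: 9.6
position: [0.5492, 0.0483, 0.1261]
tool_rot: [2.411, 1.567, -0.036]
force: [-0.9, -0.2, 4.6]
grip_width: 0.0108
```

Call:
arm_command --delta_pos '[[0.04, 0, 0], [0, 0, 0]]' --rotation '[[0, 0, 0], [0, 0, 0]]'

```text
clock: 9.8
position: [0.5493, 0.0482, 0.1248]
tool_rot: [2.419, 1.567, -0.028]
force: [-2.0, 0.9, 5.4]
grip_width: 0.0103
```

```bash
python3 plan.py .5487 .0478 .132 -50; python3 look.py 8
```

```text
t 9.8 pos [0.5493 0.0482 0.1248] heading -50.2 F [-2.   0.9  5.4] M [0.02 0.36 0.02] w 0.0103 n 1
[[-0.24, -0.0, 0.02]]
rot [-0.03, -0.03, -0.02]
[0.54930647 0.04823439 0.12484792] [0.54929834 0.04823948 0.12477958] [0.5493146  0.0482293  0.12491626]
exp [302.62790362 168.22816453] [316.52063866 180.91639577] stemtop [[309.6283014  175.52256912]]
```

View pics/m8.png

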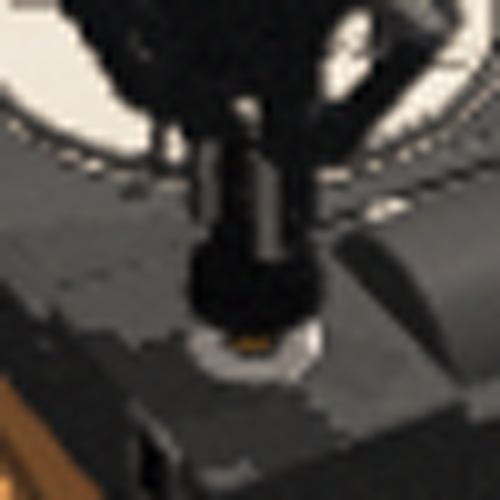

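Call:
arm_command --delta_pos '[[0.03, -0.04, 0], [0.03, -0.03, 0], [0.04, 0, 0]]' --rotation '[[0, 0, 0], [0, 0, 0], [0, 0, 0]]'

```text
clock: 10.2
position: [0.5487, 0.0495, 0.1227]
tool_rot: [2.432, 1.565, -0.016]
force: [-1.3, -0.3, 7.4]
grip_width: 0.0105
```

```bash
python3 plan.py .5487 .0478 .132 -50
```

```text
t 10.2 pos [0.5487 0.0495 0.1227] heading -50.2 F [-1.3 -0.3  7.4] M [-0.1   0.54 -0.01] w 0.0105 n 1
[[-0.31, 0.04, 0.03]]
rot [-0.04, -0.04, -0.03]
```

Call:
arm_command --delta_pos '[[0.01, 0, 0], [0.01, 0, 0], [0.01, 0, 0], [0.01, 0, 0], [0.02, 0, 0]]' --rotation '[[-0.6, 0, 0], [-0.6, 0, 0], [-0.6, 0, 0], [-0.6, 0, 0], [-0.3, 0, 0]]'

```text
clock: 10.7
position: [0.5488, 0.0498, 0.1223]
tool_rot: [2.291, 1.565, 0.136]
force: [-4.2, 0.3, 14.4]
grip_width: 0.0106
```

```bash
python3 plan.py .5487 .0478 .132 -35
```

```text
t 10.7 pos [0.5488 0.0498 0.1223] heading -33.4 F [-4.2  0.3 14.4] M [-0.02  1.   -0.02] w 0.0106 n 1
[[-0.32, 0.04, 0.06]]
rot [0.26, -0.04, -0.04]
```

Call:
arm_command --delta_pos '[[-0.15, 0, 0], [-0.02, 0.02, 0.06], [0, 0, 0]]' --rotation '[[0, -0.04, -0.04], [0, 0, 0], [0, 0, 0]]'

```text
clock: 11.0
position: [0.5485, 0.0479, 0.1278]
tool_rot: [2.226, 1.57, 0.073]
force: [0.3, 0.0, -1.3]
grip_width: 0.0107
```

```bash
python3 plan.py .548 .048 .125 -35
```

```text
t 11.0 pos [0.5485 0.0479 0.1278] heading -33.4 F [ 0.3  0.  -1.3] M [ 0.05  0.04 -0.02] w 0.0107 n 1
[[0.09, -0.02, 0.01]]
rot [0.27, -0.01, -0.01]
```

Call:
arm_command --delta_pos '[[0.07, -0.02, 0.01], [0.03, 0, 0], [0.02, 0, 0]]' --rotation '[[0, 0, 0], [0, 0, 0], [0, 0, 0]]'

```text
clock: 11.3
position: [0.5476, 0.0477, 0.1233]
tool_rot: [1.711, 1.57, -0.443]
force: [0.1, 0.2, -0.1]
grip_width: 0.0104
```

```bash
python3 plan.py .548 .048 .125 -35
```

```text
t 11.3 pos [0.5476 0.0477 0.1233] heading -33.4 F [ 0.1  0.2 -0.1] M [-0.07 -0.22 -0.01] w 0.0104 n 1
[[-0.06, 0.01, -0.01]]
rot [0.27, -0.0, -0.01]
```

Call:
arm_command --delta_pos '[[0.06, 0, 0], [0.06, 0, 0], [0.06, 0, 0]]' --rotation '[[0, 0, 0], [0, 0, 0], [0, 0, 0]]'

```text
clock: 11.6
position: [0.5477, 0.0478, 0.1174]
tool_rot: [1.714, 1.569, -0.44]
force: [0.8, -0.9, -0.2]
grip_width: 0.0106
```

```bash
python3 plan.py .548 .048 .114 -35
```

```text
t 11.6 pos [0.5477 0.0478 0.1174] heading -33.4 F [ 0.8 -0.9 -0.2] M [-0.11 -0.15  0.  ] w 0.0106 n 1
[[0.11, 0.0, -0.01]]
rot [0.27, -0.0, -0.01]
```

Call:
arm_command --delta_pos '[[0.06, 0, 0], [0.06, 0, 0], [0.06, 0, 0]]' --rotation '[[0, 0, 0], [0, 0, 0], [0, 0, 0]]'

```text
clock: 11.9
position: [0.5479, 0.0477, 0.1117]
tool_rot: [1.853, 1.569, -0.301]
force: [-1.3, -0.8, 6.6]
grip_width: 0.0105
```

Call:
arm_command --delta_pos '[[0.06, 0, 0], [0.06, 0, 0], [0.06, 0, 0]]' --rotation '[[0, 0, 0], [0, 0, 0], [0, 0, 0]]'

```text
clock: 12.2
position: [0.549, 0.0477, 0.1088]
tool_rot: [2.505, 1.567, 0.351]
force: [-14.0, -0.8, 53.8]
grip_width: 0.0105
```

Call:
arm_command --delta_pos '[[0, 0, 0.01]]' --rotation '[[0, 0, 0]]'

```text
clock: 12.3
position: [0.5485, 0.0475, 0.1097]
tool_rot: [2.776, 1.567, 0.622]
force: [-6.3, 0.2, 8.3]
grip_width: 0.0105
```

```bash
python3 plan.py .548 .048 .109 -33.4; python3 look.py 9; python3 plan.py .548 .048 .109 -33.4
```

```text
t 12.3 pos [0.5485 0.0475 0.1097] heading -33.4 F [-6.3  0.2  8.3] M [0.18 1.25 0.01] w 0.0105 n 1
[[0.02, -0.02, -0.01]]
rot [-0.01, -0.04, -0.01]
[0.54857027 0.04751081 0.10958004] [0.54847511 0.04749321 0.10966366] [0.54866543 0.0475284  0.10949643]
exp [302.65436945 172.36706101] [316.44188452 185.02643926] stemtop [[309.6283014  175.52256912]]
t 12.4 pos [0.5487 0.0475 0.1095] heading -33.4 F [-5.7 -0.1 19.8] M [-0.03  1.4  -0.01] w 0.0103 n 1
[[0.02, -0.03, -0.0]]
rot [-0.0, -0.04, -0.02]
```

```bash
python3 - <<'E'
from h import *
s=cv2.imread('pics/side9.png'); cv2.imwrite('pics/m10.png',crop(s,303,185,60,54,11))
E
```

```text
(no output)
```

View pics/m10.png

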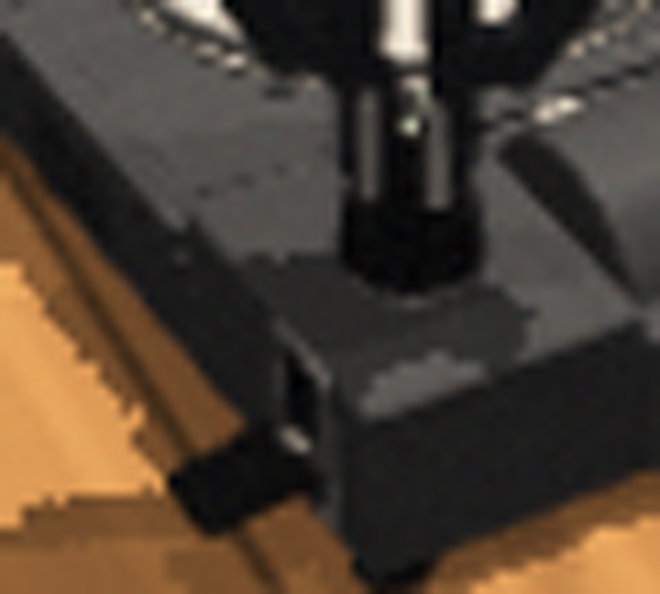

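```bash
python3 - <<'E'
from h import *
for i in range(4):
    optics.grab_frame('side'); s,_=tcp(); print(s['clock'],s['position'].round(4),s['force'].round(1),s['grip_width'])
E
```

```text
12.45 [0.5487 0.0475 0.1095] [-6.6 -0.1 20. ] 0.010261963082449161
12.5 [0.5487 0.0475 0.1095] [-6.8  1.1 20.2] 0.010285092586093175
12.55 [0.5487 0.0475 0.1095] [-6.2  0.8 20. ] 0.01064213348324382
12.6 [0.5487 0.0475 0.1095] [-6.8  0.9 20.6] 0.010393895536439575
```

Steady at 20 N, above the 9 N needed to keep the stem fully in. I'm handing in now.

```bash
python3 -c "
from workcell import bot
print(bot.job_done())"
```

```text
the job is handed in; nothing more can be done
None
```

I handed the job in at 12.6 s. The lever is down on its catch, and the black knob is on the stem and held pressed in; the hand-in gave no verdict.

- **Lever:** I pressed the tab from above and let go. It stayed down by itself, and the last side image still shows it down and untouched.
- **Fitting the knob:** The first try, with the pointer at about 40°, stopped on top of the stem. I backed off and tried again at about 57°, and it slid on with no resistance.
- **Depth:** The tool went about 18 mm below the height where the knob first touched the stem. That matches the 13 mm bore plus 5 mm of valve travel. The force then rose sharply at the stop, as it should.
- **Final hold:** The knob was held with a steady push of about 20 N (9 N is needed) and a 60 N grip. The last image shows it almost flush with the control box.

**Not fully confirmed:**
- Pressing home peaked briefly at about 54 N at the wrist, under its 120 N limit. I took the 40 N limit to cover only the arm and gripper body, not the fingers.
- A side force of about 6 N remained during the hold.
- The pointer's match to the flat rests on the knob sliding on. My image estimates of the flat ranged from 30° to 55°, so they could not settle it.
- I did not re-measure the cartridge, mug and tray at the end, but no move was planned near them.

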